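# Slide the carriage home in its lipped track

## Robot

A 6-joint arm with a two-finger parallel gripper is mounted at the origin on a cart in front of the work surface, level with it; the furniture and walls round the work are solid. World frame = base frame: x ahead of the robot, y to its left, z up, the work surface at z = 0. Lengths are in m, angles in rad, forces in N, time in s.
With the tool pointing down it reaches from about 0.4 to 0.925 m from the base axis. Payload 3.4 kg.
Tool frame: the origin (TCP) lies at the very end of the fingers, on their centre line; the grasp point (between the pads) lies 19 mm behind it; y points along the fingers, z is the direction in which the jaws open and shut, and the axes are right-handed (so a half turn about y gives the same grasp; the last joint's range is limited). The gripper opens to 85 mm and grips with 20 to 120 N. Pads are 22 mm wide; open, the fingers measure 114 mm over their backs; the gripper's body (76 mm by 85 mm) begins 54 mm behind the grasp point. The pads swing forward as they close: fully open they stand 13 mm farther back than shut.
Start: joints at [1.244, 0.307, 1.506, -0, 1.328, -0.073], TCP at [0.144, 0.557, 0.231] pointing down, gripper open.
Joint ranges: [-3.12, 3.12], [-1.05, 2.28], [0.14, 2.33], [-1.42, 4.57], [0.1, 2.73], [-2.68, 2.68]. Speed limits (rad/s): [2.57, 2.57, 3.14, 3.14, 3.14, 3.14].

## Interface

Orientations are given as a 3x3 rotation matrix whose columns are the frame's x, y, z axes.
In Python, from plant import sensors, vision, job gives the robot as it stands.
- The arm moves only by the shell command python3 -m inch 'ROWS'. ROWS is JSON, a list of rows, each a list of 3 entries, a list of its own where there are three numbers: the opening, from 0 (shut) to 1 (fully open), then the shift along the world's x, y, z in m, then the turn, a rotation vector about the world's x, y, z in degrees. A call has 1 to 10 rows; each row shifts and turns the pose as measured when the row begins; what a row does not reach is not made up. A row lasts 1/8 s, in which the tool goes at most 62.5 mm and 10.7 degrees, less where a joint would pass 70% of its speed; a pose out of reach is approached as far as the arm can. A call is refused whole if a number of a shift passes 0.0625 or a number of a turn 10.7, either way. A call with a gripper value outside its range is refused whole. The fingers move at their own pace and stop on an object; the grip force is fixed at half the most. Time passes only in rows, so rows that do not move let the fingers close. It gives the time, the measured TCP pose, the force and the opening at its end, in the units of the state.
- sensors.observe(): the state, without advancing time (a new reading comes with each control period).
- vision.camera(name): name is "side" or "top" or "wrist"; returns a dict with "color" (384x512x3 uint8, blue, green, red), "camera_matrix" (3x3 intrinsics, pixels), "D" ([k1, k2, p1, p2, k3] as OpenCV has them; the pictures are not rectified), "xyz" and "attitude" of the camera in the world; the wrist camera has in their place "tool_from_camera" (4x4, takes a point from camera to tool coordinates, whose origin is the TCP and whose axes are the tool frame's). Camera axes: x right, y down, z forward; pixel columns grow to the right and rows downward; lengths in m; the calibration is good to about 2 mm. A picture is of the moment at which its call begins: read the wrist's pose just before it. There is no depth.
- job.sign_off(): hands the job in, once; it reports no verdict.
The state is a dict: "t": time; "joints": joint angles; "joint_velocities": joint speeds; "joint_efforts": joint torques, N m; "position": TCP position; "orientation": TCP orientation; "ft_force": force on the tool from outside, world axes, zero at the start; "torque": the same for the moment, N m; "opening": opening from 0.0 (shut) to 1.0 (fully open).
Only numpy, scipy, OpenCV 4.12 (cv2) and the standard library are available. Lean on these libraries where they do the work, as an engineer would, in place of code of your own. Each camera call takes 0.05 s, during which the arm holds its last target.

## Task

Take the small vial off the landing of the aluminium track and stand it upright on the bare table. Then lift the carriage out of its cradle and slide it into the track from the open end, under the hold-down bar, fully home against the end stop, and let go. Do not disturb the dropper bottle, the white-capped jar or the petri dish, and do not tip the vial over.

Things in the scene. Friction and masses are not known exactly. Their poses are not given: they have to be found in the camera images.
- track: Fixed aluminium track, 170 long (x -90 to 80) by 64 (y); origin: middle of the underside, z up; z below are above the table. Flat floor at z 10 all along. x -90 to -20: open landing; from x -50 two low strips (to z 16) funnel from 29 to 22 mm off the centre line. x -20 to 60: channel under lips. x 60 to 80: end stop, with a post 26 wide up to z 62.5.
- track_mouth (a point): Open end of the channel, on the floor's centre line (track x = -20, z = 10; same axes). The channel runs 80 mm along +x to the end stop, 44 wide and 9 high (z 10 to 19); lips (z 19 to 24) cover both sides and leave a slot 31 wide. The carriage's foot can enter only here, moving along +x. Nothing stands beside the channel above the lips.
- bar_tip (a point): Free end of the steel hold-down bar (track x = 8, y = 0, z = 56.5: its lower edge). The bar, 10 wide and 6 high, runs from here along +x to the post, 2.5 mm above the seated carriage. A finger in front of or behind the carriage's block strikes it; fingers at the block's two sides pass it.
- carriage: Loose sliding carriage, about 160 g, same either way round. Origin: centre of underside; x along its length, z up. Steel foot 50 (x) by 40 (y) by 7 high; on it a black block 44 (x) by 26 (y), top at z 44. Starts with its foot on the cradle's floor, x along the cradle's x. Home, its foot touches the end stop: origin at x 35, y 0, z 10 mm of the track.
- cradle: Fixed grey cradle, 64 by 64, origin: centre of underside; floor at z 6. Two cheeks, 22 to 30 mm either side in y, 40 long (x), rise to z 50, level with the carriage's top, and leave 9 mm beside its block: there it can be gripped only by the two ends of the block, along the cradle's x. Ledges up to z 9 bound the foot's ends, 27 mm from the centre.
- vial: Loose small round clear specimen vial with a white cap, dark red on top, 23 diameter, 64 high, origin at the centre of its underside, z up. It starts standing on the track's landing.
- dropper: Bystander: dropper bottle with black top, 32 diameter, 95 high, origin under its centre.
- jar: Bystander: white-capped specimen jar, 43 diameter, 82 high, origin under its centre.
- dish: Bystander: closed petri dish, 60 diameter, 14 high, origin under its centre.
Things that resemble listed ones, but are neither listed nor needed, are in the scene too. What is shaped like the carriage but green is not meant.

How it is judged:
By the outcome, as a careful person would: the job done as asked, in the order asked, and still so for the second after the job is handed in, with the robot touching nothing.
It also fails if it takes over 67 s, if anything falls off the work surface, if the arm or the gripper's body presses on something with over 40 N, if the wrist force passes 120 N, or if a joint passes its speed limit or range.

## Working session

There is one attempt and no reset: what is moved stays moved. The work goes in short steps, Python scripts to look and compute and a shell command to move; the robot and the scene stay as the last step left them, time stands still between calls to the robot, and variables do not carry over. Pictures are saved under pics/ and viewed, and the job is handed in when it is done.

```bash
mkdir -p pics; ls; cat > h.py <<'E'
import numpy as np,cv2,json
from plant import sensors,vision,job
def snap(name,tag):
    s=sensors.observe(); c=vision.camera(name)
    cv2.imwrite(f'pics/{tag}.png',c['color'])
    K=np.array(c['camera_matrix'],float);D=np.array(c['D'],float)
    if 'xyz' in c: R=np.array(c['attitude'],float);t=np.array(c['xyz'],float)
    else:
        T=np.array(c['tool_from_camera'],float);Rt=np.array(s['orientation'],float);p=np.array(s['position'],float)
        R=Rt@T[:3,:3];t=p+Rt@T[:3,3]
    np.savez(f'pics/{tag}.npz',K=K,D=D,R=R,t=t)
    return c['color']
class Cam:
    def __init__(s,tag):
        d=np.load(f'pics/{tag}.npz');s.K,s.D,s.R,s.t=d['K'],d['D'],d['R'],d['t'];s.im=cv2.imread(f'pics/{tag}.png')
    def ray(s,uv):
        q=cv2.undistortPoints(np.array(uv,float).reshape(-1,1,2),s.K,s.D).reshape(-1,2)
        d=np.c_[q,np.ones(len(q))]@s.R.T
        return d/np.linalg.norm(d,axis=1)[:,None]
    def plane(s,uv,z):
        d=s.ray(uv);return s.t+d*((z-s.t[2])/d[:,2])[:,None]
    def proj(s,P):
        rv=cv2.Rodrigues(s.R.T)[0];return cv2.projectPoints(np.array(P,float).reshape(-1,1,3),rv,-s.R.T@s.t,s.K,s.D)[0].reshape(-1,2)
def tri(cams,uvs):
    A=np.zeros((3,3));b=np.zeros(3)
    for c,uv in zip(cams,uvs):
        d=c.ray([uv])[0];M=np.eye(3)-np.outer(d,d);A+=M;b+=M@c.t
    X=np.linalg.solve(A,b);r=[np.linalg.norm(np.cross(c.ray([uv])[0],X-c.t)) for c,uv in zip(cams,uvs)]
    return X,r
E
python3 - <<'E'
from h import *
s=sensors.observe();print(s['t'],s['position'],s['opening'],s['ft_force']);print(np.round(s['orientation'],3))
for n in('top','side','wrist'):
    im=snap(n,n+'0');c=Cam(n+'0');print(n,im.shape,c.t.round(3),c.R.round(3).tolist(),c.D)
E
```

```text
pics
0.0 [0.1436028  0.55604008 0.23039703] 1.0004137539453792 [ 0.44015283  0.04000512 -0.37781451]
[[ 0.968 -0.001  0.25 ]
 [-0.25  -0.002  0.968]
 [-0.    -1.    -0.002]]
top (384, 512, 3) [ 0.48  -0.316  0.899] [[-0.011, -0.994, 0.107], [-1.0, 0.01, -0.01], [0.009, -0.107, -0.994]] [-0.09761758  0.          0.          0.          0.        ]
side (384, 512, 3) [ 0.556 -1.022  0.616] [[0.999, -0.041, 0.014], [-0.036, -0.606, 0.794], [-0.024, -0.794, -0.607]] [-0.0162037  0.         0.         0.         0.       ]
wrist (384, 512, 3) [0.075 0.574 0.373] [[0.251, 0.929, 0.273], [0.968, -0.24, -0.072], [-0.002, 0.282, -0.959]] [-0.08075752  0.          0.          0.          0.        ]
```

View pics/top0.png

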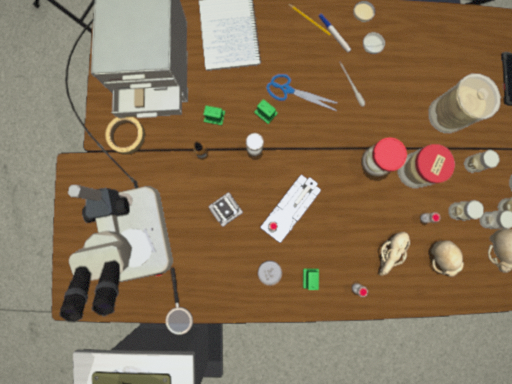

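View pics/side0.png

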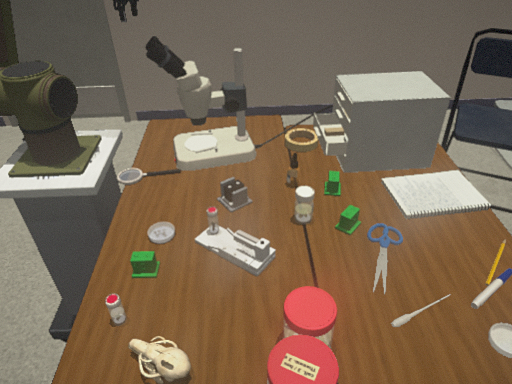

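View pics/wrist0.png

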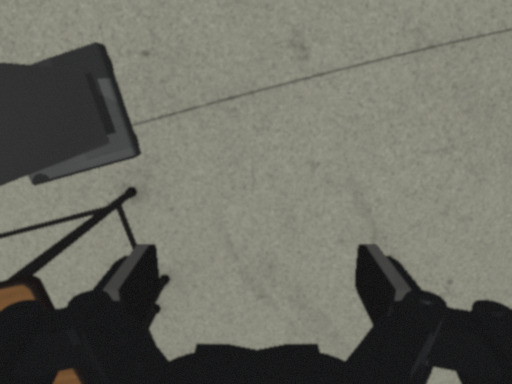

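The top view shows the cradle with the carriage at (226,208), the track at (290,208) with a red-topped vial at (273,227), the jar at (255,145), the dropper at (201,150) and the dish at (270,273). The green carriage look-alikes are at (214,115), (265,111) and (311,279). Red-capped vials also stand at (362,291) and (431,218), but those are on the table.

I'll enlarge the crops to confirm.

```bash
python3 - <<'E'
from h import *
a=cv2.imread('pics/top0.png')[130:300,185:345];b=cv2.imread('pics/side0.png')[140:300,140:340]
cv2.imwrite('pics/ctop0.png',cv2.resize(a,None,fx=3.5,fy=3.5,interpolation=cv2.INTER_CUBIC));cv2.imwrite('pics/cside0.png',cv2.resize(b,None,fx=3.7,fy=3.7,interpolation=cv2.INTER_CUBIC))
c=Cam('top0')
for n,uv,z in(('cradle',(226,208),.05),('vial',(273,227),.074),('tr',(290,208),.01),('jar',(255,140),.082),('dropper',(200,147),.09),('dish',(270,273),.014),('greenlow',(311,279),.044),('vial2',(361,290),.06)):print(n,c.plane([uv],z)[0].round(3))
E
```

```text
cradle [ 0.521 -0.251  0.05 ]
vial [ 0.474 -0.364  0.074]
tr [ 0.521 -0.413  0.01 ]
jar [ 0.683 -0.324  0.082]
dropper [ 0.665 -0.193  0.09 ]
dish [ 0.358 -0.359  0.014]
greenlow [ 0.346 -0.457  0.044]
vial2 [ 0.319 -0.576  0.06 ]
```

View pics/ctop0.png

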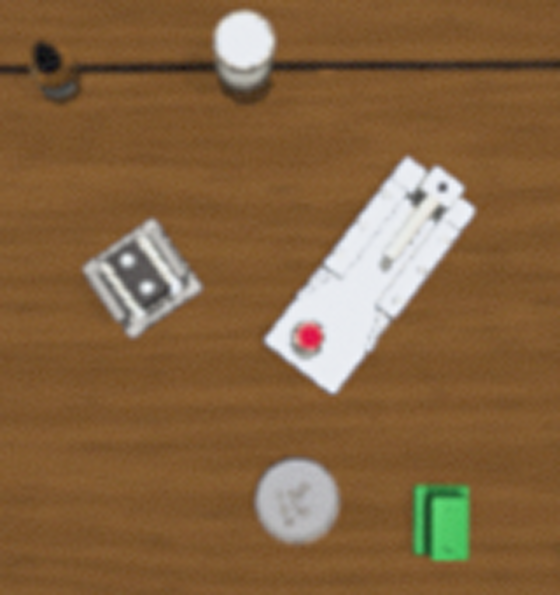

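View pics/cside0.png

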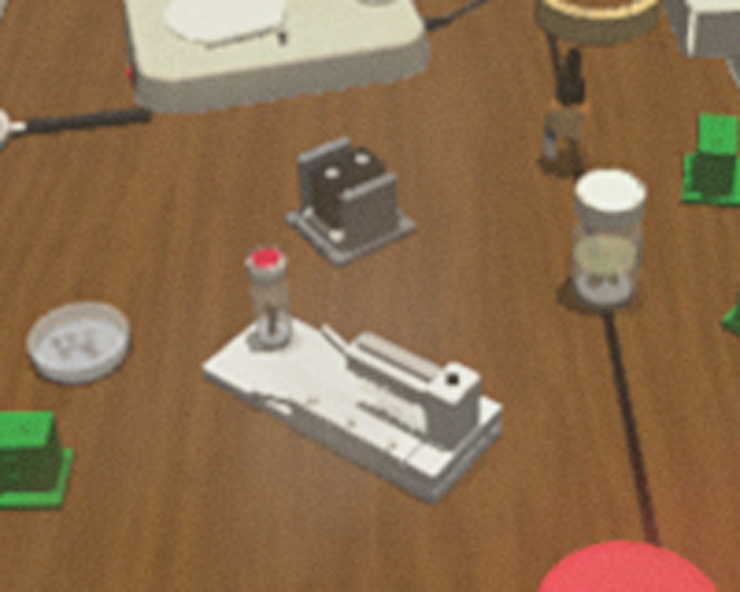

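Identification:
- **Vial:** of the red-topped vials at top-view pixels (273,227), (362,291) and (431,218), only (273,227) stands on the track's landing.
- **Carriage:** the black block between grey cheeks at (226,208). The green ones are decoys.

Next I need the microscope height for the transit and the accurate poses.

```bash
python3 - <<'E'
from h import *
a=cv2.imread('pics/top0.png')[80:330,40:200];b=cv2.imread('pics/side0.png')[0:190,100:350]
cv2.imwrite('pics/mtop.png',cv2.resize(a,None,fx=2.4,fy=2.4));cv2.imwrite('pics/mside.png',cv2.resize(b,None,fx=3,fy=3))
T,S=Cam('top0'),Cam('side0')
for n,u,v in(('eyepiece',(70,309),(152,45)),('column',(75,190),(239,50)),('cabcorner',(184,80),(358,168)),('eyep2',(102,303),(163,42))):print(n,tri((T,S),(u,v)))
# vial red top
for c in(T,S):
    m=cv2.inRange(cv2.cvtColor(c.im,cv2.COLOR_BGR2HSV),(165,120,90),(180,255,255))|cv2.inRange(cv2.cvtColor(c.im,cv2.COLOR_BGR2HSV),(0,150,90),(6,255,255))
    n,l,st,ce=cv2.connectedComponentsWithStats(m)
    for i in range(1,n):
        if st[i,4]>15:print(st[i],ce[i].round(1))
E
```

```text
eyepiece (array([ 0.33471044, -0.00233869,  0.31085953]), [np.float64(0.0025281130635736756), np.float64(0.0025281130635736986)])
column (array([0.54569956, 0.00598526, 0.28799205]), [np.float64(0.0014396173902838244), np.float64(0.0014396173902838923)])
cabcorner (array([ 0.86082706, -0.13507522,  0.01097238]), [np.float64(0.007791483283836266), np.float64(0.007791483283835873)])
eyep2 (array([ 0.36422569, -0.07066447,  0.33839646]), [np.float64(0.009219939074881882), np.float64(0.009219939074881904)])
[373 137  34  35 895] [389.4 153.5]
[416 144  39  39 963] [434.4 162.8]
[432 214   7   7  40] [435.3 217. ]
[270 223   7   6  33] [273.2 225.6]
[360 288   7   8  43] [362.9 291.7]
[208 207   8   5  26] [211.4 209.1]
[ 267  286   72   98 4391] [306. 337.]
[107 295  10   8  65] [111.5 298.6]
```

View pics/mtop.png

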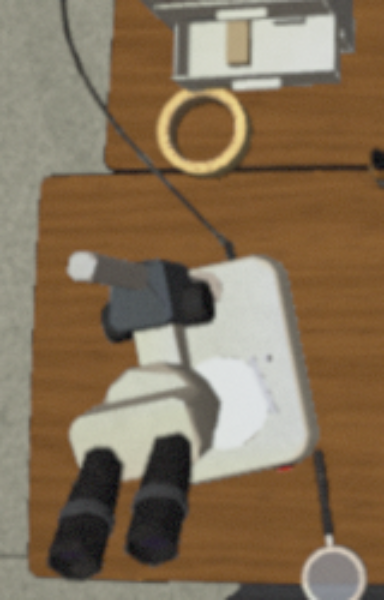

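View pics/mside.png

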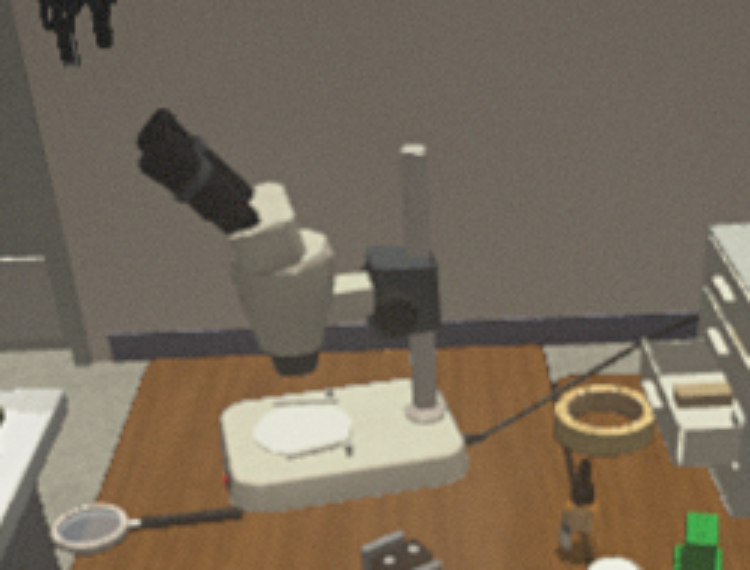

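The vial's red top is at top (273.2,225.6) and side (211.4,209.1). The microscope stands directly between the start pose and the work, rising to about 0.34 m, so I'll cross it at z ≈ 0.46.

```bash
python3 -m inch '[[1,[0.03,-0.035,0.03],[0,0,-2.5]],[1,[0.034,-0.039,0.03],[0,0,-2.5]],[1,[0.034,-0.039,0.03],[0,0,-2.5]],[1,[0.034,-0.039,0.03],[0,0,-2.5]],[1,[0.034,-0.039,0.03],[0,0,-2.5]],[1,[0.034,-0.039,0.03],[0,0,-2.5]],[1,[0.034,-0.039,0.03],[0,0,-2.5]],[1,[0.034,-0.039,0.025],[0,0,-2.5]],[1,[0.034,-0.039,0.01],[0,0,-2.5]],[1,[0.02,-0.02,0],[0,0,0]]]'
```

```text
t: 1.4
position: [0.4711, 0.176, 0.4797]
orientation: [[0.794, -0.003, 0.608], [-0.608, -0.006, 0.794], [0.002, -1.0, -0.006]]
ft_force: [-0.3, 0.1, -0.6]
opening: 1.002
```

```bash
python3 - <<'E'
from h import *
T,S=Cam('top0'),Cam('side0')
print('vial top',tri((T,S),((273.2,225.6),(211.4,209.1))))
a=T.im[180:250,200:330];cv2.imwrite('pics/ct2.png',cv2.resize(a,None,fx=6,fy=6,interpolation=cv2.INTER_CUBIC))
E
```

```text
vial top (array([ 0.47678954, -0.36493737,  0.07527669]), [np.float64(0.00032518723509379236), np.float64(0.0003251872350937827)])
```

View pics/ct2.png

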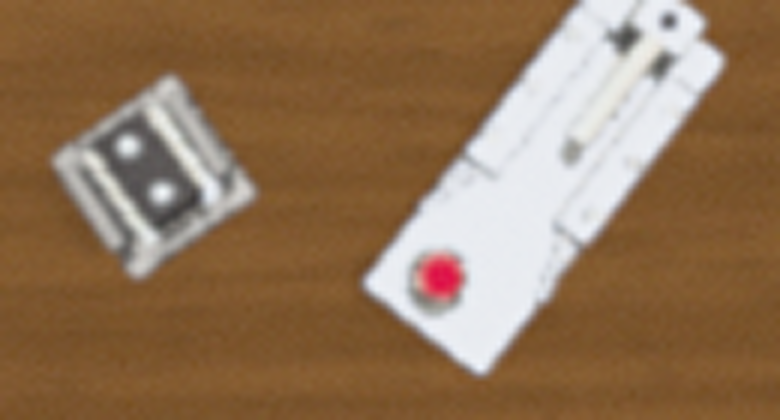

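```bash
python3 -m inch '[[1,[0,-0.06,0],[0,0,0]],[1,[0,-0.06,0],[0,0,0]],[1,[0,-0.06,0],[0,0,0]],[1,[0,-0.06,0],[0,0,0]],[1,[0,-0.06,0],[0,0,0]],[1,[0,-0.06,0],[0,0,0]],[1,[0,-0.05,-0.03],[0,0,0]],[1,[0,-0.04,-0.04],[0,0,0]],[1,[0,-0.03,-0.05],[0,0,0]],[1,[0,0,0],[0,0,0]]]'
python3 - <<'E'
from h import *
snap('wrist','w1');s=sensors.observe();print(np.round(s['position'],4),np.round(s['joints'],2))
E
```

```text
t: 2.65
position: [0.4697, -0.3216, 0.3518]
orientation: [[0.792, -0.006, 0.61], [-0.61, -0.004, 0.792], [-0.002, -1.0, -0.007]]
ft_force: [-0.2, 1.0, 0.2]
opening: 0.997
[ 0.471  -0.3214  0.3547] [-0.67  0.23  1.31 -0.01  1.6  -1.58]
```

View pics/w1.png

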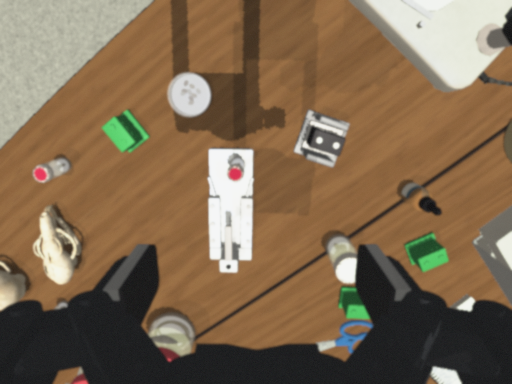

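The wrist view shows the vial at (235,168) on the landing, the track running down to (228,265), the carriage and cradle at (322,138), and the dish at (189,95). I'll go lower for precision.

```bash
python3 -m inch '[[1,[-0.01,0.01,-0.055],[0,0,0]],[1,[-0.02,0.01,-0.05],[0,0,0]],[1,[0,0,-0.03],[0,0,0]],[1,[0,0,0],[0,0,0]]]'
python3 - <<'E'
from h import *
for i in range(3):
  s=sensors.observe();print(np.round(s['position'],4),np.abs(s['joint_velocities']).max())
snap('wrist','w2')
E
```

```text
t: 3.2
position: [0.4459, -0.3001, 0.2265]
orientation: [[0.795, 0.014, 0.607], [-0.606, -0.016, 0.795], [0.021, -1.0, -0.004]]
ft_force: [-1.3, 0.2, 0.3]
opening: 0.997
[ 0.4459 -0.3001  0.2265] 0.04452618943273278
[ 0.4459 -0.3001  0.2265] 0.04452618943273278
[ 0.4459 -0.3001  0.2265] 0.04452618943273278
```

View pics/w2.png

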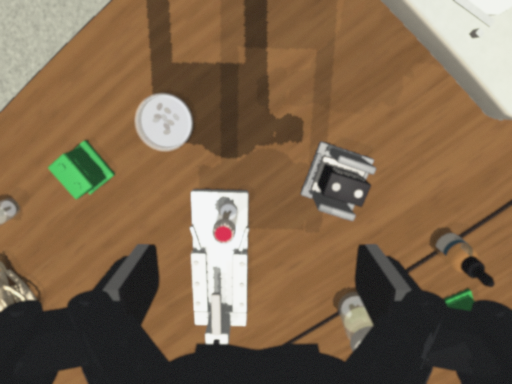

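```bash
python3 - <<'E'
from h import *
c=Cam('w2')
cv2.imwrite('pics/cw2a.png',cv2.resize(c.im[180:350,170:270],None,fx=3.5,fy=3.5,interpolation=cv2.INTER_CUBIC))
cv2.imwrite('pics/cw2b.png',cv2.resize(c.im[130:230,290:390],None,fx=6,fy=6,interpolation=cv2.INTER_CUBIC))
# dots on carriage in w1,w2,top
for t,(x0,y0,x1,y1) in(('w2',(320,175,370,205)),('w1',(305,125,340,155)),('top0',(215,195,240,222))):
    k=Cam(t);g=cv2.cvtColor(k.im,cv2.COLOR_BGR2GRAY)
    m=(g>125).astype(np.uint8);z=np.zeros_like(m);z[y0:y1,x0:x1]=m[y0:y1,x0:x1]
    n,l,st,ce=cv2.connectedComponentsWithStats(z)
    print(t,[(st[i,4],ce[i].round(1).tolist()) for i in range(1,n) if 3<st[i,4]<80])
E
```

```text
w2 [(np.int32(23), [364.6, 176.0]), (np.int32(68), [335.8, 186.5]), (np.int32(67), [358.0, 193.3]), (np.int32(6), [349.8, 203.8])]
w1 [(np.int32(11), [305.4, 127.6]), (np.int32(49), [318.9, 139.8]), (np.int32(51), [335.7, 145.2])]
top0 [(np.int32(18), [220.9, 203.7]), (np.int32(15), [226.6, 211.6])]
```

View pics/cw2a.png

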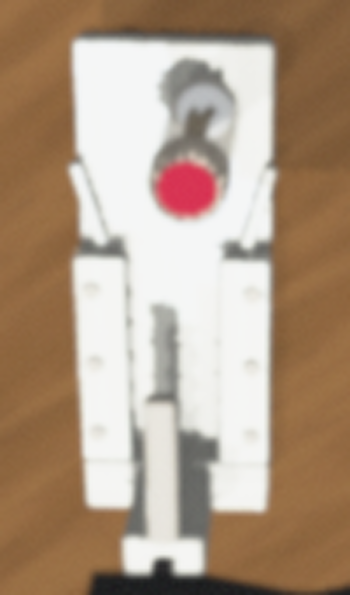

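View pics/cw2b.png

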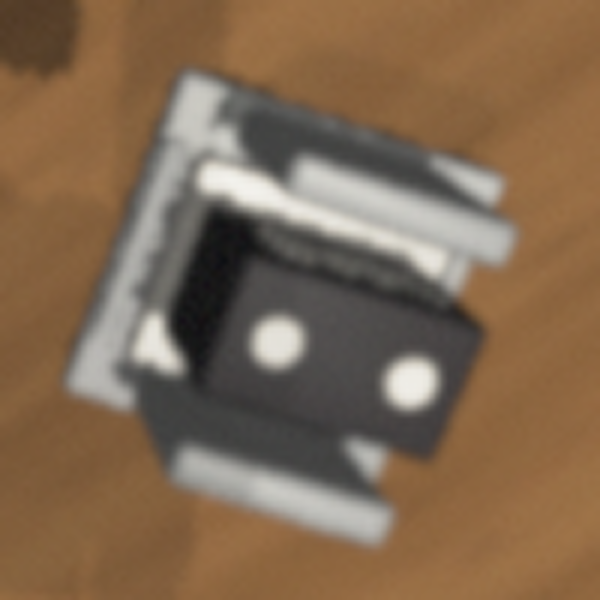

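```bash
python3 - <<'E'
from h import *
c=Cam('w2');T=Cam('top0');S=Cam('side0');w1=Cam('w1')
f=lambda x,y:(170+x/3.5,180+y/3.5)
def show(n,uvs,z,tx):
    P=c.plane(uvs,z);m=P.mean(0);d=P[1]-P[0];print(n,P[:,:2].round(4).tolist(),'mid',m.round(4),'w',np.linalg.norm(d).round(4),'ang',np.degrees(np.arctan2(d[1],d[0])).round(1));return m
a=show('land z10',[f(75,38),f(273,40)],.010,-90)
b=show('lip z24',[f(73,256),f(271,258)],.024,-20)
e=show('bar z62.5',[f(147,402),f(172,402)],.0625,8)
p=show('post',[f(122,540),f(207,540)],.0625,60)
for q in(b,e,p):
    d=q-a;print('yaw',np.degrees(np.arctan2(d[1],d[0])).round(2),'len',np.linalg.norm(d[:2]).round(4))
print('carriage dots tri:')
A=[tri((c,T),((335.8,186.5),(220.9,203.7))),tri((c,w1,T),((335.8,186.5),(318.9,139.8),(220.9,203.7))),tri((c,T),((358,193.3),(226.6,211.6))),tri((c,w1,T),((358,193.3),(335.7,145.2),(226.6,211.6)))]
for r in A:print(r[0].round(4),np.round(r[1],4))
for k,u in((c,[(335.8,186.5),(358,193.3)]),(w1,[(318.9,139.8),(335.7,145.2)]),(T,[(220.9,203.7),(226.6,211.6)])):
    P=k.plane(u,.05);d=P[1]-P[0];print(P.mean(0).round(4),np.degrees(np.arctan2(d[1],d[0])).round(1),np.linalg.norm(d).round(4))
print('top vial')
hsv=lambda k:cv2.inRange(cv2.cvtColor(k.im,cv2.COLOR_BGR2HSV),(165,120,90),(180,255,255))|cv2.inRange(cv2.cvtColor(k.im,cv2.COLOR_BGR2HSV),(0,150,90),(6,255,255))
uv=[]
for k,(x0,y0,x1,y1) in((c,(205,215,240,250)),(w1,(220,160,250,185))):
    m=hsv(k);z=np.zeros_like(m);z[y0:y1,x0:x1]=m[y0:y1,x0:x1];mm=cv2.moments(z,True);uv.append((mm['m10']/mm['m00'],mm['m01']/mm['m00']))
print(uv,tri((c,w1),uv),tri((c,w1,T,S),uv+[(273.2,225.6),(211.4,209.1)]))
# landing corners two-view height: top view
print('land corners top', T.plane([(200+365/6,180+283/6),(200+482/6,180+375/6)],.01).round(4).tolist())
E
```

```text
land z10 [[0.4354, -0.384], [0.4742, -0.3342]] mid [ 0.4548 -0.3591  0.01  ] w 0.0631 ang 52.1
lip z24 [[0.4898, -0.4286], [0.5293, -0.3774]] mid [ 0.5096 -0.403   0.024 ] w 0.0647 ang 52.3
bar z62.5 [[0.5296, -0.424], [0.5342, -0.4179]] mid [ 0.5319 -0.4209  0.0625] w 0.0076 ang 53.2
post [[0.5651, -0.4643], [0.5813, -0.4424]] mid [ 0.5732 -0.4534  0.0625] w 0.0273 ang 53.4
yaw -38.68 len 0.0702
yaw -38.69 len 0.0988
yaw -38.51 len 0.1513
carriage dots tri:
[ 0.5321 -0.2442  0.0085] [0.0093 0.0093]
[ 0.529  -0.2464  0.0073] [0.0068 0.0078 0.0126]
[ 0.5112 -0.2489  0.095 ] [0.0073 0.0073]
[ 0.5134 -0.2473  0.0988] [0.0064 0.0069 0.0095]
[ 0.5227 -0.2464  0.05  ] 35.4 0.0239
[ 0.5228 -0.2465  0.05  ] 35.1 0.0238
[ 0.5222 -0.2459  0.05  ] -144.5 0.024
top vial
[(222.75935828877004, 233.47058823529412), (234.62037037037038, 173.75925925925927)] (array([ 0.47801877, -0.36555212,  0.0722227 ]), [np.float64(7.915871731386044e-05), np.float64(7.915871731376496e-05)]) (array([ 0.4770651 , -0.36478693,  0.07520019]), [np.float64(0.00028358639545871174), np.float64(0.0005612175969232682), np.float64(0.0001274279369316288), np.float64(0.0006167999541682875)])
land corners top [[0.4733, -0.3371, 0.01], [0.4338, -0.3863, 0.01]]
```

The block's dots put the carriage at (0.5226,-0.2463), yaw 35.3°. All the track landmarks agree on origin (0.5255,-0.4158), yaw −38.4°. The vial is at (0.477,-0.365), with its top at z 0.075. Now I'll move above the vial.

```bash
python3 - <<'E'
from h import *
c=Cam('w2');T=Cam('top0');S=Cam('side0')
print(tri((c,T),((335.8,186.5),(226.6,211.6))),tri((c,T),((358,193.3),(220.9,203.7))))
E
python3 -m inch '[[1,[0.016,-0.033,-0.02],[0,0,0]],[1,[0.015,-0.032,-0.03],[0,0,0]],[1,[0,0,0],[0,0,0]],[1,[0,0,0],[0,0,0]]]'
```

```text
(array([ 0.51232201, -0.2531314 ,  0.05170441]), [np.float64(0.0001885502796626377), np.float64(0.00018855027966269987)]) (array([ 0.53181543, -0.23927396,  0.05138801]), [np.float64(0.00026300898391403603), np.float64(0.0002630089839141082)])
t: 3.75
position: [0.4871, -0.3706, 0.1903]
orientation: [[0.796, 0.034, 0.604], [-0.603, -0.031, 0.797], [0.046, -0.999, -0.004]]
ft_force: [-0.4, -0.2, -0.1]
opening: 1.003
```

```bash
cat >> h.py <<'E'
def goto(x,y,z,psi):
    "remaining shift (m) and rotvec (deg) to TCP xyz with jaw yaw psi, tool down"
    s=sensors.observe();p=np.array(s['position']);R=np.array(s['orientation'])
    a=np.radians(psi);zz=np.array([np.cos(a),np.sin(a),0]);yy=np.array([0,0,-1.]);G=np.c_[np.cross(yy,zz),yy,zz]
    w=np.degrees(cv2.Rodrigues(G@R.T)[0].ravel())
    print('t',round(s['t'],2),'p',p.round(4),'shift',(np.array([x,y,z])-p).round(4),'turn',w.round(2),'j',np.round(s['joints'],2),'F',np.round(s['ft_force'],1),'op',round(s['opening'],3))
E
python3 -c "
from h import *
goto(.477,-.365,.12,51.6)"
python3 -m inch '[[1,[-0.01,0.0055,-0.035],[1.8,1.9,0]],[1,[0,0,0],[0,0,0]]]'
python3 -c "
from h import *
goto(.477,-.365,.12,51.6)"
```

```text
t 3.75 p [ 0.4871 -0.3706  0.1903] shift [-0.0101  0.0056 -0.0703] turn [ 1.81  1.94 -1.27] j [-0.72  0.37  1.52 -0.    1.21 -1.64] F [-0.4 -0.2 -0.1] op 1.003
t: 4.0
position: [0.4777, -0.3643, 0.1575]
orientation: [[0.798, 0.003, 0.603], [-0.603, -0.001, 0.798], [0.003, -1.0, 0.001]]
ft_force: [-0.5, 0.3, -0.0]
opening: 0.998
t 4.0 p [ 0.4777 -0.3643  0.1575] shift [-0.0007 -0.0007 -0.0375] turn [ 0.08  0.19 -1.34] j [-0.72  0.4   1.55  0.    1.18 -1.65] F [-0.5  0.3 -0. ] op 0.998
```

```bash
python3 -m inch '[[1,[0,0,-0.03],[0,0,-1.3]],[1,[0,0,-0.03],[0,0,0]],[1,[0,0,-0.03],[0,0,0]],[1,[0,0,0],[0,0,0]]]'
python3 -c "
from h import *
goto(.477,-.365,.032,51.6)
snap('wrist','w3')"
```

```text
t: 4.5
position: [0.4796, -0.3643, 0.0701]
orientation: [[0.784, 0.009, 0.62], [-0.62, -0.006, 0.784], [0.011, -1.0, 0.001]]
ft_force: [0.6, -0.8, 0.2]
opening: 1.001
t 4.5 p [ 0.4796 -0.3643  0.0701] shift [-0.0026 -0.0007 -0.0381] turn [ 0.34  0.52 -0.06] j [-0.72  0.5   1.65  0.    0.98 -1.62] F [ 0.6 -0.8  0.2] op 1.001
```

View pics/w3.png

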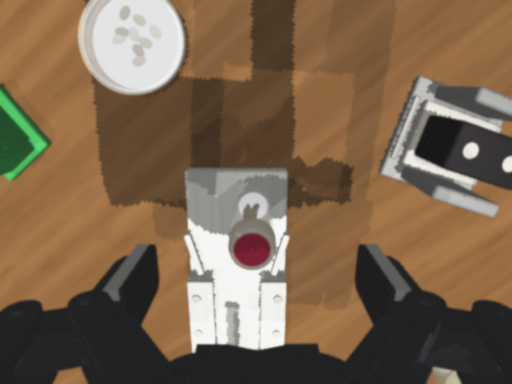

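The red cap at (252,248) sits midway between the fingers. I'll descend and close.

```bash
python3 -m inch '[[1,[-0.0026,0,-0.02],[0.3,0.5,0]],[1,[0,0,-0.018],[0,0,0]],[1,[0,0,0],[0,0,0]],[0.5,[0,0,0],[0,0,0]],[0.1,[0,0,0],[0,0,0]],[0,[0,0,0],[0,0,0]],[0,[0,0,0],[0,0,0]],[0,[0,0,0],[0,0,0]]]'
python3 -c "
from h import *
goto(.477,-.365,.032,51.6)"
```

```text
t: 5.55
position: [0.4817, -0.3686, 0.0383]
orientation: [[0.784, 0.011, 0.62], [-0.62, -0.011, 0.785], [0.015, -1.0, -0.002]]
ft_force: [1.2, 0.7, -0.3]
opening: 0.234
t 5.55 p [ 0.4817 -0.3686  0.0383] shift [-0.0047  0.0036 -0.0063] turn [ 0.61  0.63 -0.08] j [-0.72  0.54  1.68 -0.    0.91 -1.62] F [ 1.2  0.7 -0.3] op 0.234
```

```bash
python3 -m inch '[[0,[0,0,0.03],[0.6,0.6,0]],[0,[0,0,0.04],[0,0,0]],[0,[-0.01,0.02,0.03],[0,0,0]],[0,[-0.02,0.045,0],[0,0,0]],[0,[-0.02,0.045,0],[0,0,0]],[0,[-0.02,0.04,0],[0,0,0]],[0,[0,0,0],[0,0,0]]]'
python3 -c "
from h import *
goto(.41,-.22,.029,51.6)
snap('wrist','w4');snap('side','s4')"
```

```text
t: 6.42
position: [0.4086, -0.2143, 0.1404]
orientation: [[0.783, 0.0, 0.621], [-0.621, 0.001, 0.783], [-0.001, -1.0, 0.001]]
ft_force: [-0.2, -0.0, -0.7]
opening: 0.226
t 6.42 p [ 0.4086 -0.2143  0.1404] shift [ 0.0014 -0.0057 -0.1114] turn [-0.08  0.02  0.02] j [-0.58  0.25  1.86  0.    1.03 -1.48] F [-0.2 -0.  -0.7] op 0.226
```

View pics/w4.png

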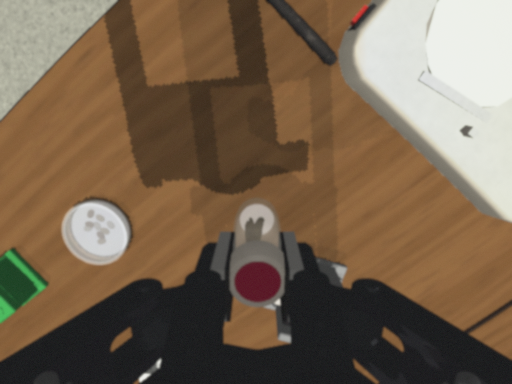

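View pics/s4.png

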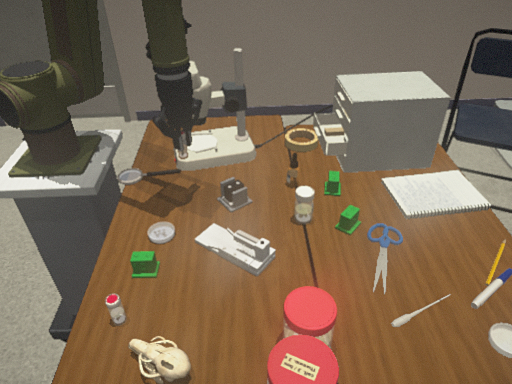

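The vial is held upright at (258,280) and the table below it is bare. I'll lower it.

```bash
python3 -m inch '[[0,[0.001,-0.003,-0.04],[0,0,0]],[0,[0,0,-0.04],[0,0,0]],[0,[0,0,-0.02],[0,0,0]],[0,[0,0,0],[0,0,0]]]'
python3 -c "
from h import *
goto(.41,-.22,.0285,51.6)"
```

```text
t: 7.02
position: [0.4203, -0.2283, 0.0399]
orientation: [[0.781, 0.015, 0.624], [-0.624, -0.01, 0.781], [0.017, -1.0, 0.002]]
ft_force: [-0.1, -0.0, -0.9]
opening: 0.234
t 7.03 p [ 0.4203 -0.2283  0.0399] shift [-0.0103  0.0083 -0.0114] turn [0.55 0.84 0.22] j [-0.59  0.41  1.96  0.    0.76 -1.48] F [-0.1 -0.  -0.9] op 0.234
```

```bash
python3 -m inch '[[0,[-0.008,0.007,-0.006],[0.6,0.8,0]],[0,[0,0,-0.002],[0,0,0]],[0,[0,0,-0.001],[0,0,0]]]'
python3 -c "
from h import *
goto(.41,-.22,.0285,51.6)"
```

```text
t: 7.4
position: [0.4142, -0.2232, 0.032]
orientation: [[0.781, 0.003, 0.625], [-0.625, -0.001, 0.781], [0.003, -1.0, 0.001]]
ft_force: [0.2, -0.7, -0.7]
opening: 0.23
t 7.4 p [ 0.4142 -0.2232  0.032 ] shift [-0.0042  0.0032 -0.0035] turn [0.06 0.2  0.27] j [-0.58  0.42  1.97  0.    0.75 -1.48] F [ 0.2 -0.7 -0.7] op 0.23
```

```bash
python3 -m inch '[[0,[0,0,-0.002],[0,0.2,0]],[0,[0,0,-0.002],[0,0,0]]]'
python3 -c "
from h import *
goto(.41,-.22,.0285,51.6)"
```

```text
t: 7.65
position: [0.4149, -0.2237, 0.0288]
orientation: [[0.781, 0.002, 0.625], [-0.625, -0.002, 0.781], [0.003, -1.0, -0.001]]
ft_force: [0.2, -0.2, -0.4]
opening: 0.233
t 7.65 p [ 0.4149 -0.2237  0.0288] shift [-0.0049  0.0037 -0.0003] turn [0.14 0.11 0.26] j [-0.58  0.43  1.97 -0.    0.74 -1.48] F [ 0.2 -0.2 -0.4] op 0.233
```

```bash
python3 -m inch '[[0,[0,0,-0.001],[0,0,0]],[0,[0,0,-0.001],[0,0,0]]]'; python3 -c "
from h import *
goto(.41,-.22,.0285,51.6);snap('wrist','w5')"
```

```text
t: 7.9
position: [0.4151, -0.2237, 0.0277]
orientation: [[0.781, 0.002, 0.625], [-0.625, -0.003, 0.781], [0.004, -1.0, -0.001]]
ft_force: [-3.6, 1.6, 18.7]
opening: 0.235
t 7.9 p [ 0.4151 -0.2237  0.0277] shift [-0.0051  0.0037  0.0008] turn [0.16 0.13 0.25] j [-0.58  0.43  1.97 -0.    0.74 -1.48] F [-3.6  1.6 18.7] op 0.235
```

View pics/w5.png

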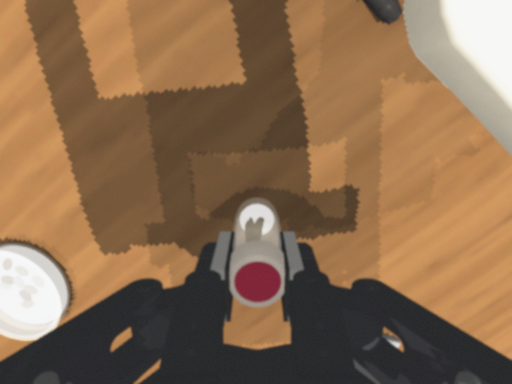

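Contact with the table confirmed at 18.7 N. I'll release gently.

```bash
python3 -m inch '[[0,[0,0,0.0005],[0,0,0]],[0.32,[0,0,0],[0,0,0]],[0.6,[0,0,0],[0,0,0]],[0.8,[0,0,0],[0,0,0]],[0.8,[0,0,0],[0,0,0]],[0.8,[0,0,0.03],[0,0,0]],[0.8,[0,0,0.05],[0,0,0]],[1,[0,0,0.06],[0,0,0]],[1,[0,0,0],[0,0,0]]]'; python3 -c "
from h import *
goto(.5226,-.2463,.12,35.3);snap('wrist','w6')"
```

```text
t: 9.07
position: [0.4142, -0.2231, 0.1713]
orientation: [[0.781, 0.0, 0.625], [-0.625, -0.001, 0.781], [0.001, -1.0, -0.001]]
ft_force: [0.1, -0.3, -0.5]
opening: 1.002
t 9.07 p [ 0.4142 -0.2231  0.1713] shift [ 0.1084 -0.0232 -0.0513] turn [ 7.000e-02 -1.000e-02 -1.605e+01] j [-0.58  0.22  1.8  -0.    1.12 -1.48] F [ 0.1 -0.3 -0.5] op 1.002
```

View pics/w6.png

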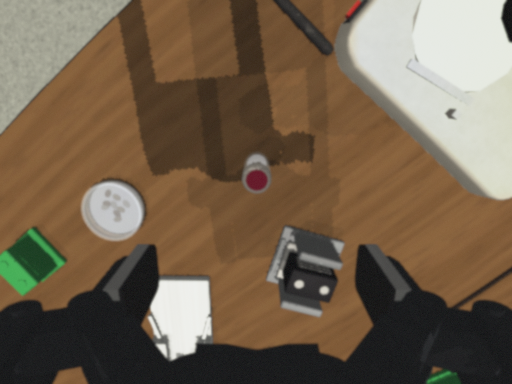

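The vial stands upright at (257,175) with the landing empty. Next I'll move above the carriage.

```bash
python3 -m inch '[[1,[0.036,-0.007,0],[0,0,-8]],[1,[0.036,-0.008,0],[0,0,-8]],[1,[0.036,-0.008,0],[0,0,0]],[1,[0,0,0],[0,0,0]]]'; python3 -c "
from h import *
goto(.5226,-.2463,.12,35.3);snap('wrist','w7')"
```

```text
t: 9.62
position: [0.5183, -0.2429, 0.1628]
orientation: [[0.57, -0.014, 0.822], [-0.821, 0.009, 0.57], [-0.016, -1.0, -0.006]]
ft_force: [-0.2, 0.2, 0.1]
opening: 0.998
t 9.62 p [ 0.5183 -0.2429  0.1628] shift [ 0.0043 -0.0034 -0.0428] turn [-0.52 -0.8   0.54] j [-0.51  0.37  1.59  0.    1.19 -1.12] F [-0.2  0.2  0.1] op 0.998
```

View pics/w7.png

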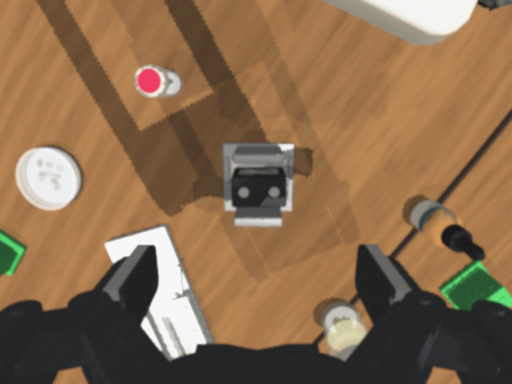

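```bash
python3 - <<'E'
from h import *
k=Cam('w7');g=cv2.cvtColor(k.im,cv2.COLOR_BGR2GRAY);m=(g>120).astype(np.uint8);z=np.zeros_like(m);z[180:203,236:286]=m[180:203,236:286]
n,l,st,ce=cv2.connectedComponentsWithStats(z);u=[ce[i] for i in range(1,n) if st[i,4]>25];print(u)
P=k.plane(u[:2],.051);d=P[1]-P[0];print(P.mean(0),np.degrees(np.arctan2(d[1],d[0])))
cv2.imwrite('pics/cw7.png',cv2.resize(k.im[130:240,200:320],None,fx=5,fy=5,interpolation=cv2.INTER_CUBIC))
E
```

```text
[array([243.36, 192.  ]), array([273.72, 191.7 ])]
[ 0.52239737 -0.24599347  0.051     ] 35.40127484627336
```

View pics/cw7.png

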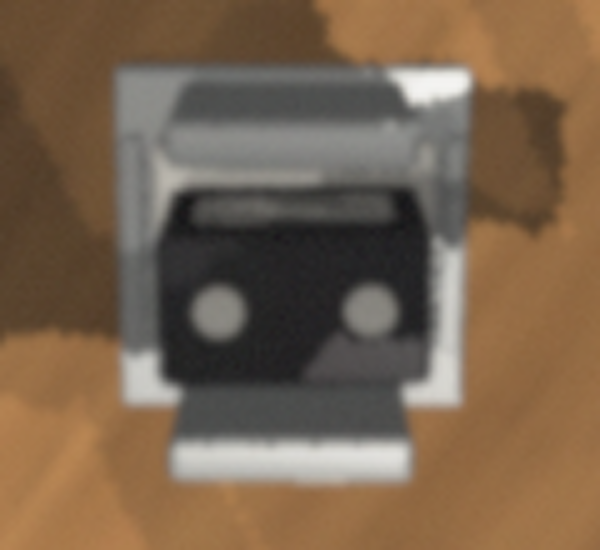

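Measurements agree: carriage at (0.5225,-0.2461), yaw 35.4°, a black block with two white dots between grey cheeks. I'll descend.

```bash
python3 -m inch '[[1,[0.004,-0.003,-0.03],[-0.5,-0.8,0.5]],[1,[0,0,-0.04],[0,0,0]],[1,[0,0,0],[0,0,0]]]'; python3 -c "
from h import *
goto(.5225,-.2461,.018,35.4);snap('wrist','w8')"
```

```text
t: 10.05
position: [0.5145, -0.2427, 0.0881]
orientation: [[0.577, -0.011, 0.816], [-0.816, 0.006, 0.577], [-0.011, -1.0, -0.006]]
ft_force: [-0.0, 0.3, -0.3]
opening: 1.001
t 10.05 p [ 0.5145 -0.2427  0.0881] shift [ 0.008  -0.0034 -0.0701] turn [-0.32 -0.62  0.13] j [-0.51  0.45  1.69 -0.    1.02 -1.13] F [-0.   0.3 -0.3] op 1.001
```

View pics/w8.png

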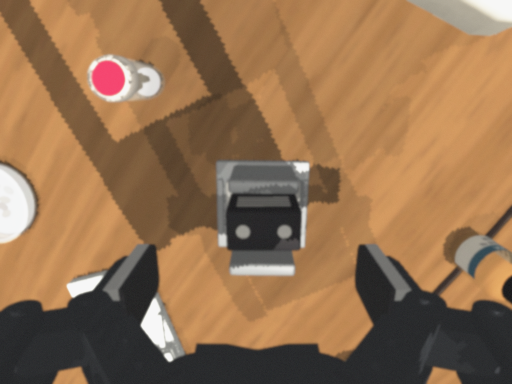

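```bash
python3 -m inch '[[1,[0.008,-0.0035,-0.01],[-0.3,-0.6,0]],[1,[0,0,-0.025],[0,0,0]],[1,[0,0,-0.015],[0,0,0]],[1,[0,0,0],[0,0,0]]]'; python3 -c "
from h import *
goto(.5225,-.2461,.018,35.4);snap('wrist','w9')"
```

```text
t: 10.6
position: [0.5279, -0.2494, 0.0427]
orientation: [[0.577, 0.012, 0.817], [-0.817, -0.007, 0.577], [0.013, -1.0, 0.006]]
ft_force: [-0.5, 0.7, 0.3]
opening: 0.999
t 10.6 p [ 0.5279 -0.2494  0.0427] shift [-0.0054  0.0033 -0.0247] turn [0.39 0.71 0.15] j [-0.51  0.51  1.72  0.    0.89 -1.13] F [-0.5  0.7  0.3] op 0.999
```

View pics/w9.png

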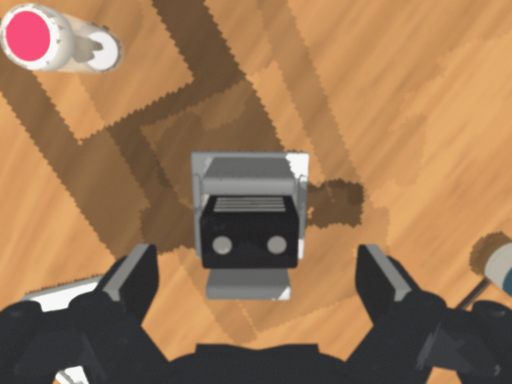

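```bash
python3 -m inch '[[1,[-0.006,0.0035,-0.008],[0.4,0.7,0.1]],[1,[0,0,-0.008],[0,0,0]],[1,[0,0,0],[0,0,0]]]'; python3 -c "
from h import *
goto(.5225,-.2461,.018,35.4)"
```

```text
t: 11.02
position: [0.5231, -0.2465, 0.028]
orientation: [[0.579, 0.003, 0.815], [-0.815, -0.001, 0.579], [0.003, -1.0, 0.002]]
ft_force: [-0.7, 0.7, 0.3]
opening: 0.999
t 11.03 p [ 0.5231 -0.2465  0.028 ] shift [-0.0006  0.0004 -0.01  ] turn [0.08 0.18 0.03] j [-0.51  0.53  1.74  0.    0.87 -1.13] F [-0.7  0.7  0.3] op 0.999
```

```bash
python3 -m inch '[[1,[-0.001,0.0005,-0.007],[0.1,0.2,0]],[0.75,[0,0,-0.002],[0,0,0]],[0.4,[0,0,0],[0,0,0]],[0.2,[0,0,0],[0,0,0]],[0,[0,0,0],[0,0,0]],[0,[0,0,0],[0,0,0]],[0,[0,0,0],[0,0,0]]]'; python3 -c "
from h import *
goto(.5225,-.2461,.018,35.4);snap('wrist','w10')"
```

```text
t: 11.9
position: [0.5225, -0.2462, 0.0188]
orientation: [[0.579, 0.0, 0.815], [-0.815, -0.0, 0.579], [0.0, -1.0, 0.0]]
ft_force: [-0.8, -0.7, 0.1]
opening: 0.503
t 11.9 p [ 0.5225 -0.2462  0.0188] shift [-0.      0.0001 -0.0008] turn [0.01 0.03 0.03] j [-0.51  0.54  1.75  0.    0.85 -1.13] F [-0.8 -0.7  0.1] op 0.503
```

View pics/w10.png

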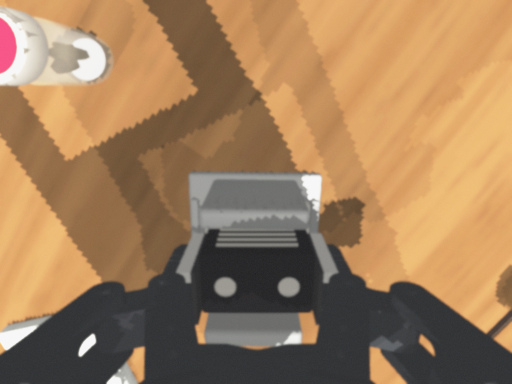

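Gripped at opening 0.503 (about 44 mm) with the tool vertical. I'll lift straight up and check before travelling.

```bash
python3 -m inch '[[0,[0,0,0.02],[0,0,0]],[0,[0,0,0.03],[0,0,0]],[0,[0,0,0.04],[0,0,0]],[0,[0,0,0.01],[0,0,0]],[0,[0,0,0],[0,0,0]]]'; python3 -c "
from h import *
goto(.48,-.3798,.12,-38.4);snap('wrist','w11')"
```

```text
t: 12.58
position: [0.5197, -0.2447, 0.1183]
orientation: [[0.579, -0.006, 0.815], [-0.815, 0.003, 0.579], [-0.006, -1.0, -0.003]]
ft_force: [0.2, 0.7, -2.5]
opening: 0.508
t 12.57 p [ 0.5197 -0.2447  0.1183] shift [-0.0397 -0.1351  0.0017] turn [ -0.36  -0.15 -73.76] j [-0.51  0.42  1.65  0.    1.08 -1.13] F [ 0.2  0.7 -2.5] op 0.508
```

View pics/w11.png

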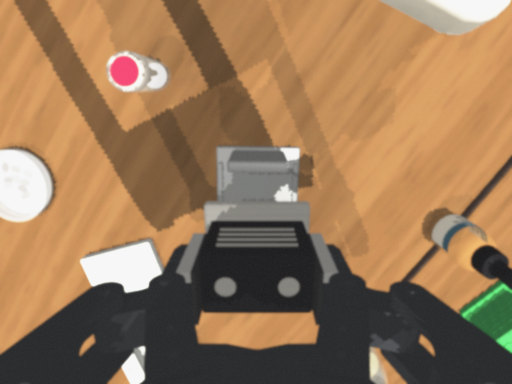

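The carriage is out of the cradle, held level, with its foot visible at (257,212). Now I'll travel and turn by −74°.

```bash
python3 -m inch '[[0,[-0.005,-0.019,0],[0,0,-10.5]],[0,[-0.005,-0.019,0],[0,0,-10.5]],[0,[-0.006,-0.019,0],[0,0,-10.5]],[0,[-0.006,-0.019,0],[0,0,-10.5]],[0,[-0.006,-0.019,0],[0,0,-10.5]],[0,[-0.006,-0.019,0],[0,0,-10.5]],[0,[-0.006,-0.019,0],[0,0,-10.5]],[0,[0,0,0],[0,0,0]]]'; python3 -c "
from h import *
goto(.48,-.3798,.12,-38.4);snap('wrist','w12');snap('top','t12')"
```

```text
t: 13.62
position: [0.4701, -0.3746, 0.1008]
orientation: [[-0.642, -0.009, 0.767], [-0.767, 0.031, -0.641], [-0.018, -0.999, -0.027]]
ft_force: [0.8, 0.5, -2.9]
opening: 0.503
t 13.62 p [ 0.4701 -0.3746  0.1008] shift [ 0.0099 -0.0052  0.0192] turn [-1.79 -0.53  1.52] j [-0.75  0.48  1.59  0.02  1.1  -0.07] F [ 0.8  0.5 -2.9] op 0.503
```

View pics/w12.png

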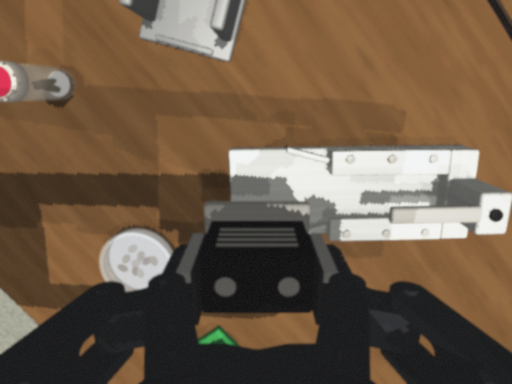

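```bash
python3 -m inch '[[0,[0.0099,-0.005,0],[-1.8,-0.5,1.5]],[0,[0,0,-0.02],[0,0,0]],[0,[0,0,-0.01],[0,0,0]],[0,[0,0,0],[0,0,0]]]'; python3 -c "
from h import *
goto(.48,-.3798,.0228,-38.4);snap('wrist','w13')"
```

```text
t: 14.22
position: [0.4834, -0.3753, 0.07]
orientation: [[-0.61, 0.001, 0.793], [-0.793, -0.002, -0.61], [0.001, -1.0, 0.002]]
ft_force: [-0.1, 0.5, -2.8]
opening: 0.506
t 14.22 p [ 0.4834 -0.3753  0.07  ] shift [-0.0034 -0.0045 -0.0472] turn [ 0.12  0.06 -0.83] j [-0.73  0.51  1.62 -0.    1.   -0.07] F [-0.1  0.5 -2.8] op 0.506
```

View pics/w13.png

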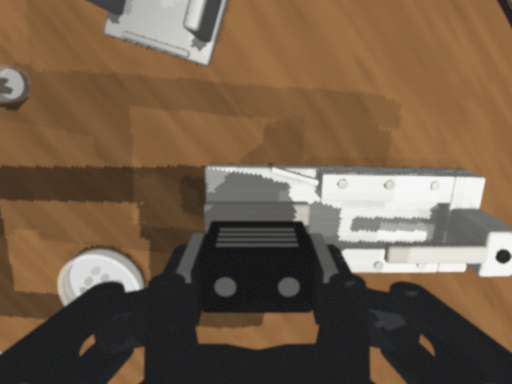

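```bash
python3 -m inch '[[0,[-0.0035,-0.0045,-0.01],[0.1,0,-0.8]],[0,[0,0,-0.015],[0,0,0]],[0,[0,0,0],[0,0,0]]]'; python3 -c "
from h import *
goto(.48,-.3798,.0228,-38.4)"
```

```text
t: 14.65
position: [0.4804, -0.3809, 0.0449]
orientation: [[-0.621, 0.003, 0.784], [-0.784, -0.002, -0.621], [-0.0, -1.0, 0.004]]
ft_force: [-0.3, -0.3, -0.8]
opening: 0.5
t 14.65 p [ 0.4804 -0.3809  0.0449] shift [-0.0004  0.0011 -0.0221] turn [0.12 0.17 0.01] j [-0.74  0.54  1.65  0.    0.95 -0.07] F [-0.3 -0.3 -0.8] op 0.5
```

```bash
python3 -m inch '[[0,[0,0.001,-0.012],[0.1,0.1,0]],[0,[0,0,-0.005],[0,0,0]],[0,[0,0,0],[0,0,0]]]'; python3 -c "
from h import *
goto(.48,-.3798,.0228,-38.4);snap('wrist','w14')"
```

```text
t: 15.02
position: [0.4803, -0.38, 0.0264]
orientation: [[-0.622, 0.001, 0.783], [-0.783, -0.0, -0.622], [-0.001, -1.0, 0.001]]
ft_force: [0.9, 0.0, -1.8]
opening: 0.509
t 15.03 p [ 0.4803 -0.38    0.0264] shift [-0.0003  0.0002 -0.0036] turn [0.   0.06 0.03] j [-0.74  0.57  1.66  0.    0.92 -0.07] F [ 0.9  0.  -1.8] op 0.509
```

View pics/w14.png

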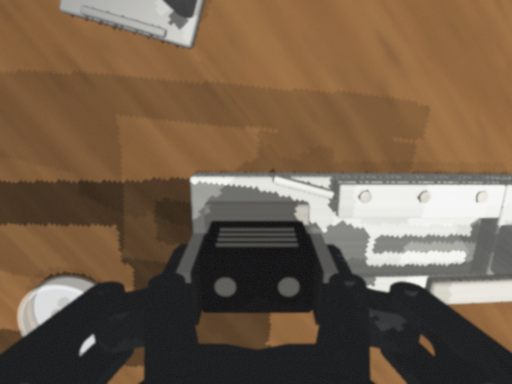

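The foot (edge near y=205) lies parallel to the track edge, between the strips. I'll lower it to contact.

```bash
python3 -m inch '[[0,[0,0,-0.002],[0,0,0]],[0,[0,0,-0.001],[0,0,0]],[0,[0,0,-0.001],[0,0,0]]]'; python3 -c "
from h import *
goto(.48,-.3798,.0228,-38.4)"
```

```text
t: 15.45
position: [0.4809, -0.3805, 0.0232]
orientation: [[-0.621, 0.002, 0.783], [-0.783, -0.001, -0.621], [-0.0, -1.0, 0.003]]
ft_force: [-0.1, -0.6, -1.0]
opening: 0.507
t 15.45 p [ 0.4809 -0.3805  0.0232] shift [-0.0009  0.0007 -0.0004] turn [0.08 0.14 0.02] j [-0.74  0.57  1.66  0.    0.91 -0.07] F [-0.1 -0.6 -1. ] op 0.507
```

```bash
python3 -m inch '[[0,[0,0,-0.001],[0,0,0]],[0,[0,0,-0.001],[0,0,0]]]'; python3 -c "
from h import *
goto(.48,-.3798,.0228,-38.4)"
```

```text
t: 15.7
position: [0.481, -0.3805, 0.0228]
orientation: [[-0.621, 0.003, 0.784], [-0.784, -0.002, -0.621], [-0.0, -1.0, 0.003]]
ft_force: [-1.6, 2.5, 7.0]
opening: 0.503
t 15.7 p [ 0.481  -0.3805  0.0228] shift [-0.001   0.0007  0.    ] turn [0.09 0.16 0.02] j [-0.74  0.57  1.66  0.    0.91 -0.07] F [-1.6  2.5  7. ] op 0.503
```

Contact at 7 N with z as predicted. I'll release a modest amount, because the front finger is near the bar tip, and then rise.

```bash
python3 -m inch '[[0.55,[0,0,0],[0,0,0]],[0.65,[0,0,0],[0,0,0]],[0.68,[0,0,0],[0,0,0]],[0.68,[0,0,0.015],[0,0,0]],[0.68,[0,0,0.03],[0,0,0]],[0.68,[0,0,0.045],[0,0,0]],[1,[0,0,0.04],[0,0,0]],[1,[0,0,0],[0,0,0]]]'; python3 -c "
from h import *
goto(.48,-.3798,.13,51.6);snap('wrist','w15')"
```

```text
t: 16.7
position: [0.4819, -0.3813, 0.1608]
orientation: [[-0.621, 0.006, 0.783], [-0.783, -0.005, -0.621], [-0.0, -1.0, 0.008]]
ft_force: [-0.3, -0.2, -0.0]
opening: 0.998
t 16.7 p [ 0.4819 -0.3813  0.1608] shift [-0.0019  0.0015 -0.0308] turn [-6.000e-02  4.800e-01  9.002e+01] j [-0.74  0.42  1.52  0.    1.2  -0.07] F [-0.3 -0.2 -0. ] op 0.998
```

View pics/w15.png

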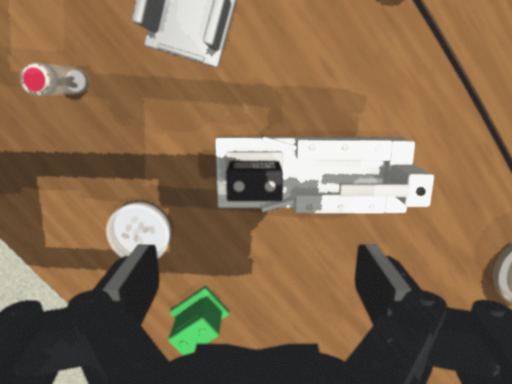

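The carriage stands on the landing at (255,183), parallel to the track, and the vial is upright at (37,80). I'll turn +90° for the side grip.

```bash
python3 -m inch '[[1,[0,0,0],[0,0,10]],[1,[0,0,0],[0,0,10]],[1,[0,0,0],[0,0,10]],[1,[0,0,0],[0,0,10]],[1,[0,0,0],[0,0,10]],[1,[0,0,0],[0,0,10]],[1,[0,0,0],[0,0,10]],[1,[0,0,0],[0,0,10]],[1,[0,0,0],[0,0,8]],[1,[0,0,0],[0,0,0]]]'; python3 - <<'E'
from h import *
goto(.481,-.3805,.09,51.6);snap('wrist','w16')
E
```

```text
t: 18.0
position: [0.4722, -0.3727, 0.1463]
orientation: [[0.792, -0.022, 0.61], [-0.61, 0.009, 0.793], [-0.023, -1.0, -0.007]]
ft_force: [-0.8, -0.1, 0.5]
opening: 1.002
t 18.0 p [ 0.4722 -0.3727  0.1463] shift [ 0.0088 -0.0078 -0.0563] turn [-0.5  -1.27 -0.82] j [-0.73  0.43  1.55 -0.01  1.19 -1.64] F [-0.8 -0.1  0.5] op 1.002
```

View pics/w16.png

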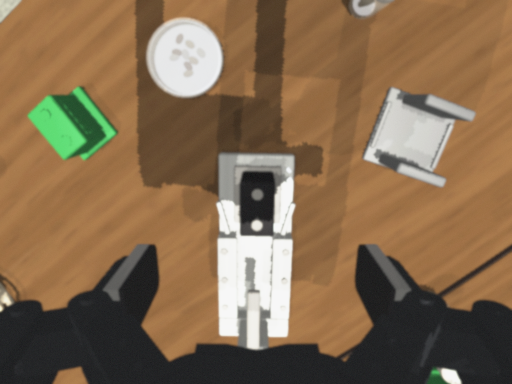

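```bash
python3 - <<'E'
from h import *
k=Cam('w16')
cv2.imwrite('pics/cw16.png',cv2.resize(k.im[145:355,205:305],None,fx=2.8,fy=2.8,interpolation=cv2.INTER_CUBIC))
g=cv2.cvtColor(k.im,cv2.COLOR_BGR2GRAY)
def cen(x0,y0,x1,y1,th):
    z=np.zeros(g.shape,np.uint8);z[y0:y1,x0:x1]=g[y0:y1,x0:x1]>th;m=cv2.moments(z,True);return m['m10']/m['m00'],m['m01']/m['m00'],m['m00']
a=cen(249,187,265,203,70);b=cen(249,218,264,232,110);print(a,b)
P=k.plane([a[:2],b[:2]],.055);d=P[1]-P[0];print('car',P.mean(0).round(4),np.degrees(np.arctan2(d[1],d[0])).round(2),np.linalg.norm(d))
for row,z in((165,.01),(260,.024),(300,.024)):
    r=k.im[row].astype(int)[200:310].max(1) if 0 else g[row,200:310].astype(int);print(row,np.where(np.abs(np.diff(r))>25)[0]+200)
E
```

```text
(256.8738738738739, 194.14414414414415, 111.0) (256.5, 225.18032786885246, 122.0)
car [ 0.4819 -0.3803  0.055 ] -38.27 0.024011422670914027
165 [218 293 294]
260 [216 217 244 245 254 255 270 272 290 291]
300 [217 218 288 289]
```

View pics/cw16.png

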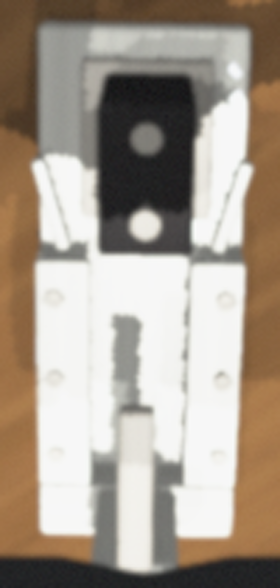

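```bash
python3 - <<'E'
from h import *
k=Cam('w16')
q=[]
for row,l,r,z in((165,218.5,294,.01),(260,217,291,.024),(300,218,289,.024)):
    P=k.plane([(l,row),(r,row)],z);q.append(P.mean(0));print(P.mean(0).round(4),np.linalg.norm(P[1]-P[0]).round(4))
d=q[2]-q[0];print('axis yaw',np.degrees(np.arctan2(d[1],d[0])))
f=lambda x,y:(205+x/2.8,145+y/2.8)
P=k.plane([f(118,408),f(152,408)],.0625);print('bartip',P.mean(0))
P=k.plane([f(36,262),f(242,262)],.024);print('lip front',P.mean(0)); dd=P[1]-P[0];print(np.degrees(np.arctan2(dd[1],dd[0])))
O=np.array([.5255,-.4158]);a=np.radians(-38.4);ex=np.array([np.cos(a),np.sin(a)]);ey=np.array([-ex[1],ex[0]])
for n,p in(('car',[.4819,-.3803]),*((str(i),x[:2]) for i,x in enumerate(q)),('lip',P.mean(0)[:2])):
    v=np.array(p)-O;print(n,(v@ex).round(4),(v@ey).round(4))
E
```

```text
[ 0.462  -0.3658  0.01  ] 0.0637
[ 0.5251 -0.4168  0.024 ] 0.0643
[ 0.5566 -0.4418  0.024 ] 0.0643
axis yaw -38.76689552806042
bartip [ 0.53008137 -0.42070366  0.0625    ]
lip front [ 0.50948891 -0.40401826  0.024     ]
52.551465704374436
car -0.0562 0.0007
0 -0.0808 -0.0003
1 0.0003 -0.001
2 0.0405 -0.001
lip -0.0199 -0.0007
```

The carriage is at track (−56, +1) mm and within 0.4° of the axis. I'll descend for the side grip at jaw yaw 51.4°, keeping the TCP above the lips.

```bash
python3 -m inch '[[1,[0.009,-0.008,-0.03],[-0.5,-1.3,-1]],[1,[0,0,-0.025],[0,0,0]],[1,[0,0,0],[0,0,0]]]'; python3 -c "
from h import *
goto(.4815,-.3805,.028,51.4)"
```

```text
t: 18.42
position: [0.4809, -0.3805, 0.0894]
orientation: [[0.776, 0.0, 0.631], [-0.631, 0.001, 0.776], [-0.0, -1.0, 0.001]]
ft_force: [-0.3, 1.0, 0.3]
opening: 1.002
t 18.43 p [ 0.4809 -0.3805  0.0894] shift [ 0.0006 -0.     -0.0614] turn [-0.04  0.02  0.5 ] j [-0.74  0.49  1.6   0.    1.05 -1.63] F [-0.3  1.   0.3] op 1.002
```

```bash
python3 -m inch '[[1,[-0.001,0.001,-0.02],[0,0,0.5]],[1,[-0.001,0.001,-0.02],[0,0,0]],[1,[0,0,-0.01],[0,0,0]],[1,[0,0,0],[0,0,0]]]'; python3 -c "
from h import *
goto(.4815,-.3805,.028,51.4);snap('wrist','w17')"
```

```text
t: 18.92
position: [0.4806, -0.3801, 0.0414]
orientation: [[0.779, 0.004, 0.627], [-0.627, -0.002, 0.779], [0.004, -1.0, 0.0]]
ft_force: [-0.8, -0.8, -0.2]
opening: 0.999
t 18.93 p [ 0.4806 -0.3801  0.0414] shift [ 0.0009 -0.0004 -0.0134] turn [0.14 0.21 0.26] j [-0.74  0.55  1.65  0.    0.94 -1.63] F [-0.8 -0.8 -0.2] op 0.999
```

View pics/w17.png

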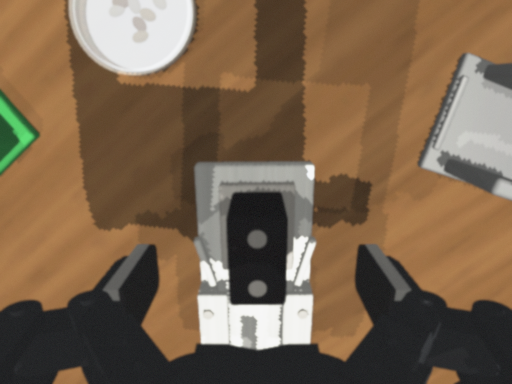

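```bash
python3 -m inch '[[1,[0,0,-0.008],[0.1,0.2,0.2]],[0.8,[0,0,-0.005],[0,0,0]],[0.5,[0,0,0],[0,0,0]],[0.2,[0,0,0],[0,0,0]],[0,[0,0,0],[0,0,0]],[0,[0,0,0],[0,0,0]],[0,[0,0,0],[0,0,0]]]'; python3 -c "
from h import *
goto(.4815,-.3805,.028,51.4);snap('wrist','w18')"
```

```text
t: 19.85
position: [0.4823, -0.3816, 0.0303]
orientation: [[0.781, 0.004, 0.625], [-0.625, -0.004, 0.781], [0.005, -1.0, -0.001]]
ft_force: [-0.1, -0.3, -0.2]
opening: 0.288
t 19.85 p [ 0.4823 -0.3816  0.0303] shift [-0.0008  0.0011 -0.0023] turn [0.23 0.22 0.07] j [-0.74  0.56  1.65 -0.    0.92 -1.63] F [-0.1 -0.3 -0.2] op 0.288
```

View pics/w18.png

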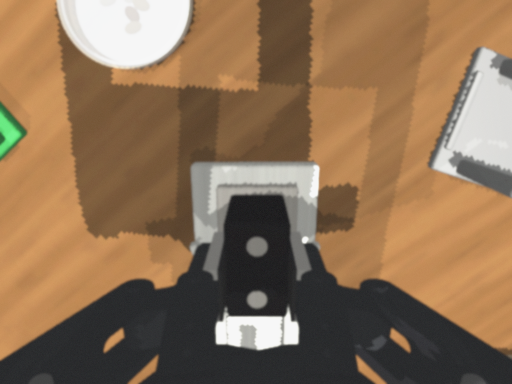

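Gripped by the sides at opening 0.288. I'll lift about 1 mm to relieve drag (the channel has 2 mm of headroom), then measure the lateral offset.

```bash
python3 -m inch '[[0,[0.0035,-0.0035,0.0008],[0.2,0.2,0]],[0,[0,0,0],[0,0,0]]]'; cat >> h.py <<'E'
O=np.array([.5252,-.4161]);_a=np.radians(-38.6);EX=np.array([np.cos(_a),np.sin(_a)]);EY=np.array([-EX[1],EX[0]])
def track(x,z):
    s=sensors.observe();v=np.array(s['position'][:2])-O;print('track x,y mm',(v@EX*1e3).round(1),(v@EY*1e3).round(1))
    g=O+EX*x;goto(g[0],g[1],z,51.4)
E
python3 - <<'E'
from h import *
track(-.035,.031);snap('wrist','w19')
k=Cam('w19');g=cv2.cvtColor(k.im,cv2.COLOR_BGR2GRAY)
cv2.imwrite('pics/cw19.png',cv2.resize(k.im[140:360,170:340],None,fx=3.5,fy=2.7,interpolation=cv2.INTER_CUBIC))
E
```

```text
t: 20.15
position: [0.4858, -0.3851, 0.0308]
orientation: [[0.781, -0.0, 0.625], [-0.625, 0.0, 0.781], [-0.001, -1.0, -0.0]]
ft_force: [-0.3, -0.8, -1.7]
opening: 0.291
track x,y mm -50.1 -0.3
t 20.15 p [ 0.4858 -0.3851  0.0308] shift [ 0.012  -0.0092  0.0002] turn [-0.01 -0.03  0.07] j [-0.74  0.57  1.64 -0.    0.94 -1.63] F [-0.3 -0.8 -1.7] op 0.291
```

View pics/cw19.png

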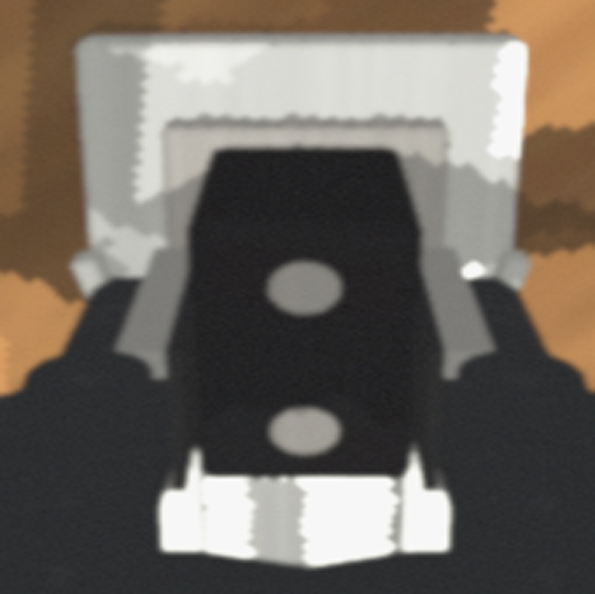

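The foot's centre is within about 0.5 mm of the track's centre line. I'll slide toward the mouth.

```bash
python3 -m inch '[[0,[0.0055,-0.0048,0],[0,0,0]],[0,[0.006,-0.0048,0],[0,0,0]],[0,[0,0,0],[0,0,0]]]'; python3 -c "
from h import *
track(-.02,.031)"
```

```text
t: 20.58
position: [0.4975, -0.3948, 0.0305]
orientation: [[0.781, -0.002, 0.625], [-0.625, 0.001, 0.781], [-0.002, -1.0, -0.0]]
ft_force: [-0.3, 0.5, -2.9]
opening: 0.293
track x,y mm -35.0 -0.6
t 20.57 p [ 0.4975 -0.3948  0.0305] shift [ 0.0121 -0.0089  0.0005] turn [-0.07 -0.09  0.07] j [-0.74  0.59  1.6  -0.    0.96 -1.63] F [-0.3  0.5 -2.9] op 0.293
```

```bash
python3 -m inch '[[0,[0.006,-0.0045,0.0002],[0,0,0]],[0,[0.006,-0.0046,0.0002],[0,0,0]],[0,[0,0,0],[0,0,0]]]'; python3 -c "
from h import *
track(-.00,.031)"
```

```text
t: 20.95
position: [0.5107, -0.4047, 0.0308]
orientation: [[0.781, -0.001, 0.625], [-0.625, 0.001, 0.781], [-0.001, -1.0, 0.0]]
ft_force: [0.3, 0.1, -1.6]
opening: 0.292
track x,y mm -18.5 -0.2
t 20.95 p [ 0.5107 -0.4047  0.0308] shift [ 0.0145 -0.0114  0.0002] turn [-0.05 -0.07  0.07] j [-0.73  0.6   1.56 -0.    0.98 -1.63] F [ 0.3  0.1 -1.6] op 0.292
```

```bash
python3 -m inch '[[0,[0.007,-0.0056,0],[0,0,0]],[0,[0.007,-0.0056,0],[0,0,0]],[0,[0.007,-0.0056,0],[0,0,0]],[0,[0,0,0],[0,0,0]]]'; python3 -c "
from h import *
track(.035,.031)"
```

```text
t: 21.45
position: [0.5334, -0.423, 0.0305]
orientation: [[0.781, -0.001, 0.625], [-0.625, 0.001, 0.781], [-0.001, -1.0, 0.0]]
ft_force: [0.1, 0.0, -2.0]
opening: 0.294
track x,y mm 10.7 -0.2
t 21.45 p [ 0.5334 -0.423   0.0305] shift [ 0.0191 -0.015   0.0005] turn [-0.04 -0.05  0.07] j [-0.73  0.63  1.49 -0.    1.02 -1.63] F [ 0.1  0.  -2. ] op 0.294
```

```bash
python3 -m inch '[[0,[0.006,-0.0048,0],[0,0,0]],[0,[0.006,-0.0048,0],[0,0,0]],[0,[0.003,-0.0022,0],[0,0,0]],[0,[0,0,0],[0,0,0]]]'; python3 -c "
from h import *
track(.035,.0303)"
```

```text
t: 21.95
position: [0.5491, -0.4352, 0.0305]
orientation: [[0.781, -0.001, 0.625], [-0.625, 0.001, 0.781], [-0.002, -1.0, 0.0]]
ft_force: [0.2, -0.2, -0.7]
opening: 0.292
track x,y mm 30.6 -0.0
t 21.95 p [ 0.5491 -0.4352  0.0305] shift [ 0.0034 -0.0027 -0.0002] turn [-0.07 -0.08  0.07] j [-0.73  0.66  1.44 -0.    1.05 -1.63] F [ 0.2 -0.2 -0.7] op 0.292
```

```bash
python3 -m inch '[[0,[0.0016,-0.0012,0],[0,0,0]],[0,[0.0016,-0.0012,0],[0,0,0]]]'; python3 -m inch '[[0,[0.0012,-0.001,0],[0,0,0]]]';python3 -m inch '[[0,[0.0012,-0.001,0],[0,0,0]]]'; python3 -c "
from h import *
track(.035,.0303)"
```

```text
t: 22.2
position: [0.5518, -0.4371, 0.0305]
orientation: [[0.781, -0.002, 0.625], [-0.625, 0.002, 0.781], [-0.003, -1.0, 0.0]]
ft_force: [-0.4, -0.0, -1.5]
opening: 0.29
t: 22.32
position: [0.5529, -0.4381, 0.0305]
orientation: [[0.781, -0.003, 0.625], [-0.625, 0.002, 0.781], [-0.004, -1.0, 0.0]]
ft_force: [-0.3, -0.2, -1.2]
opening: 0.293
t: 22.45
position: [0.5535, -0.4386, 0.0305]
orientation: [[0.781, -0.004, 0.625], [-0.625, 0.003, 0.781], [-0.005, -1.0, 0.0]]
ft_force: [-3.3, 3.6, 2.3]
opening: 0.29
track x,y mm 36.2 0.1
t 22.45 p [ 0.5535 -0.4386  0.0305] shift [-0.001   0.0007 -0.0002] turn [-0.19 -0.23  0.06] j [-0.73  0.66  1.42 -0.    1.06 -1.63] F [-3.3  3.6  2.3] op 0.29
```

Contact with the end stop came at track x ≈ 36, as expected with the 1 mm grip offset. I'll settle it on the floor and push home.

```bash
python3 -m inch '[[0,[0,0,-0.0008],[-0.2,-0.2,0]],[0,[0.001,-0.0008,-0.0005],[0,0,0]]]'; python3 -m inch '[[0,[0.001,-0.0008,0],[0,0,0]]]'; python3 -c "
from h import *
track(.035,.0303)"
```

```text
t: 22.7
position: [0.5535, -0.4385, 0.0304]
orientation: [[0.781, -0.002, 0.625], [-0.625, 0.001, 0.781], [-0.002, -1.0, -0.0]]
ft_force: [-4.6, 3.9, 6.1]
opening: 0.289
t: 22.82
position: [0.5535, -0.4386, 0.0305]
orientation: [[0.781, -0.004, 0.625], [-0.625, 0.002, 0.781], [-0.004, -1.0, -0.001]]
ft_force: [-3.8, 3.3, 2.5]
opening: 0.288
track x,y mm 36.2 0.1
t 22.82 p [ 0.5535 -0.4386  0.0305] shift [-0.001   0.0006 -0.0002] turn [-0.13 -0.21  0.05] j [-0.73  0.66  1.42 -0.    1.06 -1.63] F [-3.8  3.3  2.5] op 0.288
```

```bash
python3 -m inch '[[0,[0.003,-0.0024,-0.001],[-0.1,-0.2,0]],[0,[0.003,-0.0024,0],[0,0,0]]]'; python3 -c "
from h import *
track(.035,.0303);snap('top','t20');snap('side','s20')
for n,(x0,y0,x1,y1) in(('t20',(240,170,340,250)),('s20',(180,190,300,290))):
    cv2.imwrite('pics/c'+n+'.png',cv2.resize(Cam(n).im[y0:y1,x0:x1],None,fx=6,fy=6,interpolation=cv2.INTER_CUBIC))"
```

```text
t: 23.08
position: [0.5537, -0.4387, 0.0307]
orientation: [[0.781, -0.011, 0.624], [-0.624, 0.009, 0.781], [-0.015, -1.0, 0.0]]
ft_force: [-7.1, 5.6, 6.1]
opening: 0.294
track x,y mm 36.4 0.1
t 23.07 p [ 0.5537 -0.4387  0.0307] shift [-0.0012  0.0008 -0.0004] turn [-0.53 -0.65  0.03] j [-0.73  0.67  1.41 -0.    1.08 -1.63] F [-7.1  5.6  6.1] op 0.294
```

View pics/cs20.png

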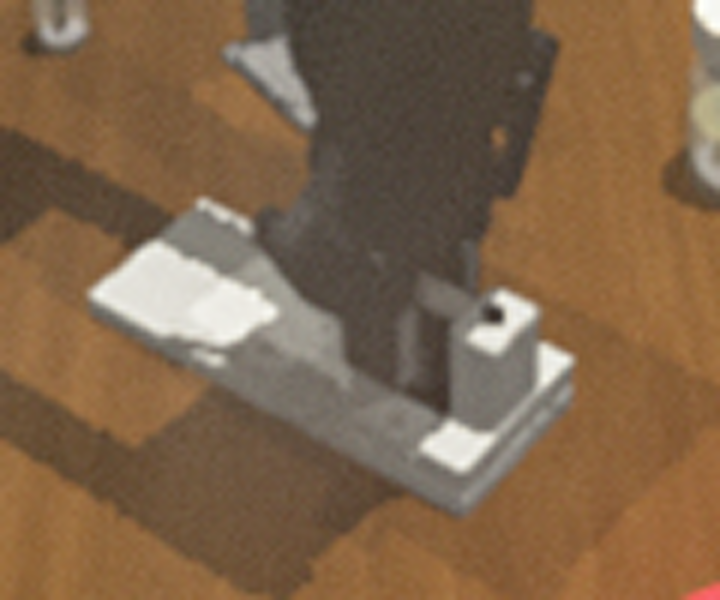

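It's hard against the stop: a 9 N push moved it only 0.2 mm. I'll level, release and rise.

```bash
python3 -m inch '[[0,[0.0005,-0.0004,0],[-0.5,-0.6,0]],[0.35,[0,0,0],[0,0,0]],[0.6,[0,0,0],[0,0,0]],[0.9,[0,0,0],[0,0,0]],[0.9,[0,0,0],[0,0,0]],[0.9,[0,0,0.02],[0,0,0]],[0.9,[0,0,0.04],[0,0,0]],[1,[0,0,0.05],[0,0,0]],[1,[-0.01,0.01,0.04],[0,0,0]],[1,[0,0,0],[0,0,0]]]'; python3 -c "
from h import *
track(.035,.0303);snap('top','t21');snap('side','s21');snap('wrist','w21')
for n,(x0,y0,x1,y1) in(('t21',(180,130,340,250)),('s21',(180,190,300,290))):
    cv2.imwrite('pics/c'+n+'.png',cv2.resize(Cam(n).im[y0:y1,x0:x1],None,fx=4.8,fy=4.8,interpolation=cv2.INTER_CUBIC))"
```

```text
t: 24.42
position: [0.5471, -0.4316, 0.1908]
orientation: [[0.781, 0.007, 0.624], [-0.624, -0.006, 0.781], [0.01, -1.0, -0.0]]
ft_force: [0.2, 0.3, 0.2]
opening: 1.0
track x,y mm 26.8 1.6
t 24.43 p [ 0.5471 -0.4316  0.1908] shift [ 0.0054 -0.0063 -0.1605] turn [0.37 0.42 0.04] j [-0.73  0.5   1.29  0.    1.34 -1.62] F [0.2 0.3 0.2] op 1.0
```

View pics/cs21.png

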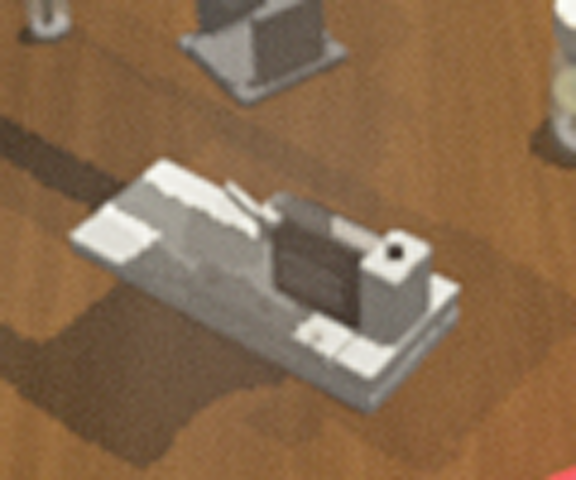

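View pics/w21.png

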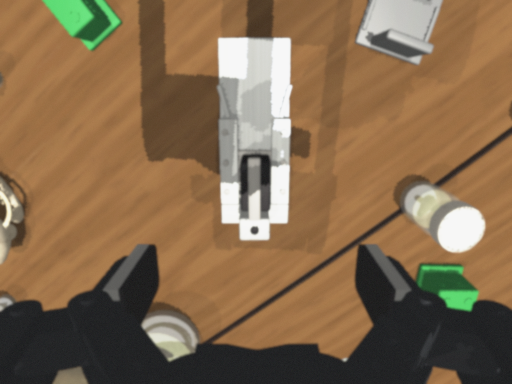

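```bash
python3 - <<'E'
from h import *
k=Cam('w21');cv2.imwrite('pics/cw21.png',cv2.resize(k.im[110:250,205:305],None,fx=5.5,fy=4.2,interpolation=cv2.INTER_CUBIC))
s=Cam('s21');cv2.imwrite('pics/cs21b.png',cv2.resize(s.im[140:290,130:330],None,fx=3.8,fy=3.8,interpolation=cv2.INTER_CUBIC))
def pt(x,y,z):return np.r_[O+EX*x+EY*y,z]
print(k.proj([pt(.013,-.013,.054),pt(.013,.013,.054),pt(.01,-.0155,.017),pt(.01,.0155,.017),pt(.06,-.013,.0625),pt(.06,.013,.0625),pt(.008,-.005,.0625),pt(.008,.005,.0625),pt(-.02,-.032,.024),pt(-.02,.032,.024)]).round(1).tolist())
E
```

```text
[[238.5, 161.6], [269.9, 161.6], [237.8, 150.1], [271.1, 150.1], [238.9, 218.3], [269.7, 218.3], [247.8, 157.7], [260.3, 157.7], [218.3, 118.3], [290.3, 118.1]]
```

View pics/cw21.png

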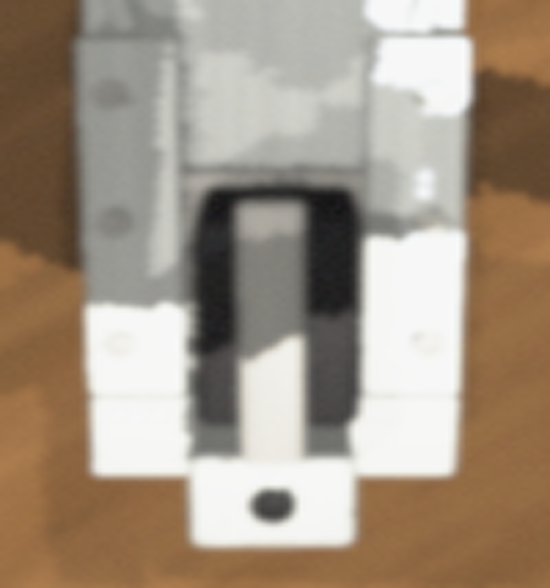

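View pics/cs21b.png

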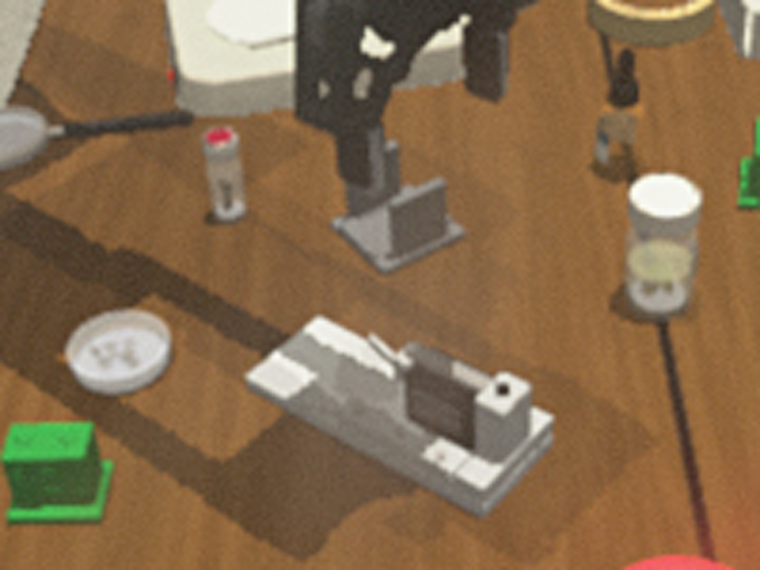

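The foot's rear edge is at row 150.0, against 150.1 predicted for fully home. The vial stands upright at (225,175) in the side crop, and the dish, jar and dropper are where they were. I'll hand in.

```bash
python3 - <<'E'
from h import *
a,b=Cam('top0').im,Cam('t21').im
c=Cam('top0')
for n,(x0,y0,x1,y1) in {'jar':(243,130,268,160),'dish':(255,258,285,288),'dropper':(190,138,212,162)}.items():print(n,np.abs(a[y0:y1,x0:x1].astype(int)-b[y0:y1,x0:x1]).mean().round(1))
print(np.round(sensors.observe()['ft_force'],1),job.sign_off())
E
```

```text
jar 6.5
dish 11.9
dropper 5.7
the job is handed in; nothing more can be done
[ 0.3  0.4 -0.1] None
```

The job is done and handed in at about 24.5 s of the 67 s allowed.

**What I did:**
- **Vial:** I moved it from the landing and stood it upright on the bare table at about (0.415, −0.224).
- **Carriage:** I lifted it from the cradle by the block's ends and set it on the landing. I then re-gripped it by the sides, slid it under the bar to the end stop and released it.

**Last checks:**
- **Fully home:** under a push of about 9 N the carriage moved only 0.2 mm. After release, the foot's rear edge was at image row 150.0, against 150.1 predicted for home.
- **Vial:** it stands upright in the last side view.
- **Robot:** the gripper is open about 0.19 m above the table, with a wrist force near zero.
- **Bystanders:** the dish, jar and dropper look unmoved by eye. I also compared the first and last top-view pictures. The jar and dropper barely changed (mean difference about 6). The dish changed more (about 12); I put this down to the arm's shadow but did not check.

**Small disagreements:** the height from two wrist views put the vial's top 3 mm lower than the four-view estimate. The carriage's sideways position on the track differed by about 1 mm between the camera and the arm's readings. Neither mattered for the fit.

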